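# Stow the inspection lamp lens up in its tray pocket

### The arm

A 6-joint arm with a two-finger parallel gripper is mounted at the origin on the work surface. World frame = base frame: x ahead of the robot, y to its left, z up, the work surface at z = 0. Lengths are in mm, angles in rad, forces in N, time in s.
With the tool pointing down it reaches from about 275 to 850 mm from the base axis. Payload 5.2 kg.
Tool frame: the origin (TCP) lies between the finger pads; the fingertips stand 19 mm ahead of it and the grasp point (between the pads) is the TCP; z points along the fingers, y is the line along which they close (so a half turn about z gives the same grasp; the last joint's range is limited). The gripper opens to 85 mm and grips with 20 to 120 N. Pads are 22 mm wide; open, the fingers measure 114 mm over their backs; the gripper's body (76 mm by 85 mm) begins 54 mm behind the grasp point. The pads swing forward as they close: fully open they stand 13 mm farther back than shut.
Start: joints at [0.995, 0.259, 1.535, -0, 1.348, -0.203], TCP at [200.302, 512.234, 250.31] pointing down, gripper open.
Joint ranges: [-3.14, 3.14], [-0.91, 2.08], [0.19, 2.58], [-1.22, 4.36], [0.22, 2.71], [-3.12, 3.12]. Speed limits (rad/s): [2.57, 2.57, 3.14, 3.14, 3.14, 3.14].

### API

Orientations are given as a 3x3 rotation matrix whose columns are the frame's x, y, z axes.
In Python, from bench import get_obs, get_image, close_job gives the robot as it stands.
- The arm moves only by the tool send_rows, never from a script. Its argument "rows" is a list of rows, each an object with "travel": the shift along the world's x, y, z in mm, a list of three; "rot": the turn, a rotation vector about the world's x, y, z in rad, a list of three; "jaw": the closure, from 0 (fully open) to 1 (shut). In form: [{"travel": [tx, ty, tz], "rot": [wx, wy, wz], "jaw": jaw}, ...]. A call has 1 to 8 rows; each row shifts and turns the commanded pose from where the row before left it; what a row does not reach is not made up. A row lasts 1/12 s, in which the tool goes at most 41.7 mm and 7.16 degrees, less where a joint would pass 70% of its speed; a pose out of reach is approached as far as the arm can. A call is refused whole if a number of a shift passes 41.7 or a number of a turn 0.125, either way. A call with a gripper value outside its range is refused whole. The fingers move at their own pace and stop on an object; "squeeze" is the grip in N (left out, the last holds). Time passes only in rows, so rows that do not move let the fingers close. It gives the time, the measured TCP pose, the force, the opening and the grip force at its end, in the units of the state.
- get_obs(): the state, without advancing time (a new reading comes with each control period).
- get_image(name): name is "side" or "top"; returns a dict with "image" (400x640x3 uint8, red, green, blue), "fx", "fy", "cx", "cy" (pixels), "dist" ([k1, k2, p1, p2, k3] as OpenCV has them; the pictures are not rectified), "view" (4x4, takes a point from world to camera coordinates). Camera axes: x right, y down, z forward; pixel columns grow to the right and rows downward; lengths in mm; the calibration is good to about 2 mm. A picture is of the moment at which its call begins. There is no depth.
- close_job(): hands the job in; it is judged then, once.
The state is a dict: "clock": time; "qpos": joint angles; "joint_vel": joint speeds; "joint_torque": joint torques, N m; "eef_pos": TCP position; "ee_rot": TCP orientation; "force": force on the tool from outside, world axes, zero at the start; "wrist_torque": the same for the moment, N m; "opening": opening from 0.0 (shut) to 1.0 (fully open); "grasp_force": force on a finger pad.
Only numpy, scipy, OpenCV 4.12 (cv2) and the standard library are available. Lean on these libraries where they do the work, as an engineer would, in place of code of your own. Each camera call takes 0.05 s, during which the arm holds its last target. There are 200 camera calls.

### The job

Put the flat inspection lamp away in the kit tray: it stands on edge on the foam, so tip it over onto its finned back and slide it into the pocket in the middle of the tray, lens up and lying flat on the pocket floor. Leave the battery pack, the tape roll and the jar where they are.

Things in the scene. Friction and masses are not known exactly. Their poses are not given: they have to be found in the camera images.
- lamp_center (a point): Centre of the flat LED inspection lamp, a rigid block 120 mm long (its x), 36 thick (y), 90 high as it stands (z), about 0.45 kg. It starts on a long edge, z up, across the tray, on either side of the pocket. Lens face (aluminium frame, black panel, six white LEDs): own +y; dark finned back: -y. It may be pushed on any face and falls over once leaned past 22 degrees.
- pocket (a point): Centre of the pocket's floor in the tray, 8 mm above the bench, axes as the tray's. The pocket takes the channel's whole width (126 mm) and reaches 48 mm each way along y; 15 mm deep, square ends. The lamp lying on its back drops in with 3 mm to spare all round and then stands 21 mm above the foam deck. As it goes over the edge its leading side dips first and its trailing side rises up to 15 mm.
- tray: Fixed kit tray, origin under its centre on the bench. A straight channel 520 mm long along its y (260 each way), z up, open at both ends. Its grey foam deck (hard enough to slide on) is 23 mm above the bench. Black side rails, inner faces at x = -63 and +63 mm, 8 mm thick, stand 10 mm above the deck and guide the lying lamp.
- pack_center (a point): Centre of a black battery pack 70 x 50 x 40 mm (x, y, z), 0.55 kg, standing on the tray's foam deck on the other side of the pocket from the lamp. Bystander.
- tape_center (a point): Centre of a paper tape roll lying flat on the bench beyond the tray, 96 mm across, 45 mm high. Bystander.
- jar_center (a point): Centre of a closed jar standing on the bench beyond the tray, 64 mm across, 75 mm high. Bystander.
There are look-alikes about, which are no part of the job. What is shaped like the part that bears lamp_center but green or red is not meant.

How it is judged (in metres and radians):
At the end, for the whole second after the job is handed in: The lamp lies in the tray's pocket with its lens face up (within 0.06 rad of level), its centre 14 to 21.5 mm above the pocket floor (18 mm when home) and within 8 mm of the pocket's centre along the tray; the battery pack, tape roll and jar are each within 30 mm of where they started (angle between lamp_center's own y axis and vertical below 0.06 rad and z of lamp_center in the frame of pocket between 0.014 and 0.0215 m and y of lamp_center in the frame of pocket between -0.008 and 0.008 m and distance of each of pack_center, tape_center, jar_center from where it was at the start of the episode below 0.03 m); the robot touches nothing.
It fails at once if the battery pack, the tape roll or the jar is pushed 30 mm or more from its place (distance of any of pack_center, tape_center, jar_center from where it was at the start of the episode above 0.03 m).
It also fails if it takes over 51 s, if anything falls off the work surface, if the arm or the gripper's body presses on something with over 40 N, if the wrist force passes 120 N, or if a joint passes its speed limit or range.

## Working session

There is one attempt and no reset: what is moved stays moved. The work goes in short steps, Python scripts to look and compute and a tool call to move; the robot and the scene stay as the last step left them, time stands still between calls to the robot, and variables do not carry over. Pictures are saved under pics/ and viewed, at most 10 in all, crops included, and the job is handed in when it is done.

Besides the shell and the picture viewer there is one more tool, called after "Call:" as name(argument=value, ...) on one line, values as JSON. send_rows: Moves the arm, as the interface text tells. Its arguments: {"type":"object","properties":{"rows":{"type":"array"},"squeeze":{"type":"number"}},"required":["rows"]}

```bash
mkdir -p pics; cat > h.py <<'E'
import numpy as np, cv2
from bench import get_obs, get_image, close_job
def cam(n,save=None):
    d=get_image(n)
    if save: cv2.imwrite('pics/'+save,d['image'][:,:,::-1])
    return d
def K(d): return np.array([[d['fx'],0,d['cx']],[0,d['fy'],d['cy']],[0,0,1.]])
def ray(d,p):
    u=cv2.undistortPoints(np.array([[p]],float),K(d),np.array(d['dist']))[0,0]
    V=np.array(d['view']);R=V[:3,:3];t=V[:3,3]
    return -R.T@t, R.T@np.array([u[0],u[1],1])
def onz(d,p,z):
    c,r=ray(d,p); return c+r*(z-c[2])/r[2]
def proj(d,X):
    V=np.array(d['view']);return cv2.projectPoints(np.array(X,float).reshape(-1,1,3),cv2.Rodrigues(V[:3,:3])[0],V[:3,3],K(d),np.array(d['dist']))[0][:,0]
E
python3 - <<'E'
from h import *
for n in('side','top'):
    d=cam(n,n+'0.png');print(n,np.round(-np.array(d['view'])[:3,:3].T@np.array(d['view'])[:3,3]))
o=get_obs();print(o['clock'],np.round(o['ee_rot'],2).tolist())
a=cv2.imread('pics/side0.png');b=cv2.imread('pics/top0.png')
E
```

```text
side [ 230. -821.  845.]
top [ 460.   28. 1132.]
0.1 [[-0.93, 0.36, -0.0], [0.36, 0.93, -0.0], [0.0, -0.0, -1.0]]
```

View pics/side0.png

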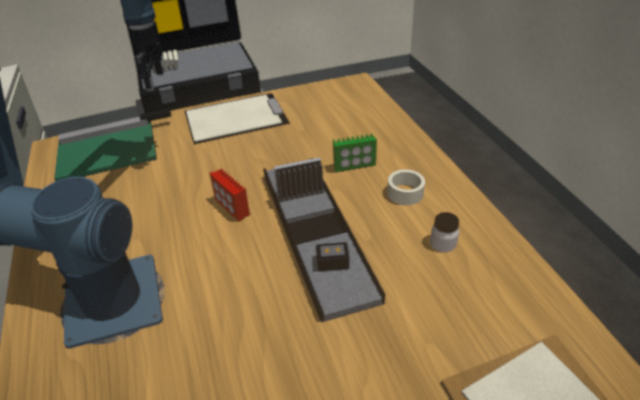

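View pics/top0.png

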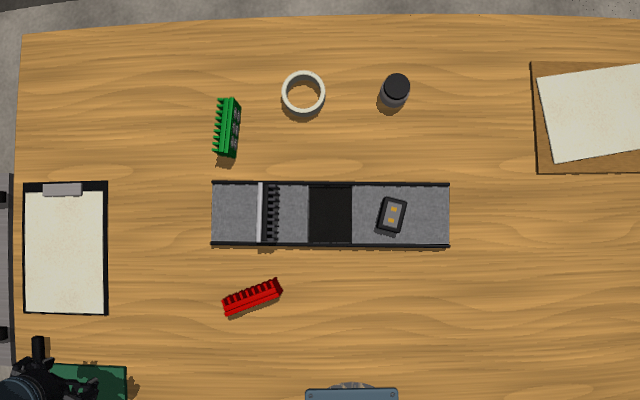

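The side view shows the lamp at about (300,180) with its dark fins facing the pocket. In the top view it is at columns 257–280, rows 182–243. The pocket is at (330,214), the pack at (391,215), and the tray spans columns 211–449, rows 182–247. Fins face the pocket (-y world), so pushing the top towards -y tips it correctly.

```bash
python3 - <<'E'
from h import *
d=cam('top');im=d['image']
cv2.imwrite('pics/top1.png',cv2.resize(im[170:260,200:460,::-1],None,fx=3,fy=3,interpolation=cv2.INTER_CUBIC))
for n,p,z in [('TL',(211.5,182),33),('BL',(211.5,246.5),33),('TR',(449,183.5),33),('BR',(449,248),33),('poc',(308,190),23),('poc',(308,240),23),('poc',(352,190),23),('poc',(352,240),23),('lampTop',(257,182),113),('lampTopB',(257,243),113),('lampfr',(264,182),113),('pack',(391.5,216),63),('tape',(303,93),45)]:
    print(n,np.round(onz(d,p,z),1))
E
```

```text
TL [561.  294.5  33. ]
BL [420.8 295.4  33. ]
TR [ 547.6 -221.2   33. ]
BR [ 408.6 -217.    33. ]
poc [540.1  84.4  23. ]
poc [431.7  86.1  23. ]
poc [538.2 -11.2  23. ]
poc [430.   -8.9  23. ]
lampTop [551.7 182.2 113. ]
lampTopB [429.5 183.5 113. ]
lampfr [551.4 168.  113. ]
pack [479.4 -91.1  63. ]
tape [749.9  90.9  45. ]
```

View pics/top1.png

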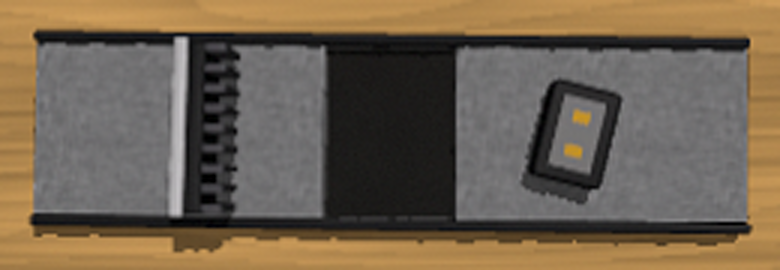

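The crop confirms that the white lens frame is at columns 175–187 (+y) and the fins face the pocket. My estimates:
- **Tray:** centre is about (484, 38), with its axis 0.025 rad off y.
- **Lamp:** the lens face is at y≈183.

I'm moving behind the lens face with the fingers side by side across the tray.

Call:
send_rows(rows=[{"travel": [29, -27, 0], "rot": [0, 0, -0.12], "jaw": 0.5}, {"travel": [29, -27, 0], "rot": [0, 0, -0.12], "jaw": 0.5}, {"travel": [29, -27, 0], "rot": [0, 0, -0.12], "jaw": 0.5}, {"travel": [29, -27, 0], "rot": [0, 0, -0.12], "jaw": 0.5}, {"travel": [29, -27, 0], "rot": [0, 0, -0.12], "jaw": 0.5}, {"travel": [29, -27, 0], "rot": [0, 0, -0.12], "jaw": 0.5}, {"travel": [29, -27, 0], "rot": [0, 0, -0.12], "jaw": 0.5}, {"travel": [29, -27, 0], "rot": [0, 0, -0.12], "jaw": 0.5}])

```text
clock: 0.82
eef_pos: [433.2, 294.6, 250.2]
ee_rot: [[-0.23, 0.973, -0.0], [0.973, 0.23, -0.0], [0.0, -0.0, -1.0]]
force: [0.5, 0.4, 0.2]
opening: 0.504
grasp_force: 0.0
```

Call:
send_rows(rows=[{"travel": [29, -27, -20], "rot": [0, 0, -0.12], "jaw": 0.5}, {"travel": [26, -27, -20], "rot": [0, 0, -0.12], "jaw": 0.5}, {"travel": [0, 0, -20], "rot": [0, 0, -0.026], "jaw": 0.5}, {"travel": [0, 0, -20], "rot": [0, 0, 0], "jaw": 0.5}, {"travel": [0, 0, 0], "rot": [0, 0, 0], "jaw": 0.5}, {"travel": [0, 0, 0], "rot": [0, 0, 0], "jaw": 0.5}])

```text
clock: 1.32
eef_pos: [484.2, 244.0, 170.9]
ee_rot: [[0.028, 1.0, -0.003], [1.0, -0.028, -0.001], [-0.001, -0.003, -1.0]]
force: [0.0, -0.4, -0.1]
opening: 0.503
grasp_force: 0.0
```

```bash
python3 - <<'E'
from h import *
a=cam('side');b=cam('top')
x=cv2.resize(a['image'][90:290,200:460],None,fx=2.5,fy=2.5);y=cv2.resize(b['image'][150:280,190:460],(650,313))
m=np.zeros((600,800,3),np.uint8);m[:300,:390]=cv2.resize(x,(390,300));m[300:600,:623]=cv2.resize(y,(623,300))
cv2.imwrite('pics/c2.png',m[:,:,::-1])
o=get_obs();print(o['clock'],np.round(o['eef_pos'],1),np.round(o['ee_rot'],3).tolist(),o['opening'],np.round(o['qpos'],2),np.round(o['force'],1))
E
```

```text
1.4167 [485.5 244.9 173.1] [[0.027, 1.0, 0.001], [1.0, -0.027, 0.0], [0.0, 0.001, -1.0]] 0.5009525716300267 [0.26 0.31 1.66 0.   1.17 0.29] [-0.2  0.9  0.8]
```

View pics/c2.png

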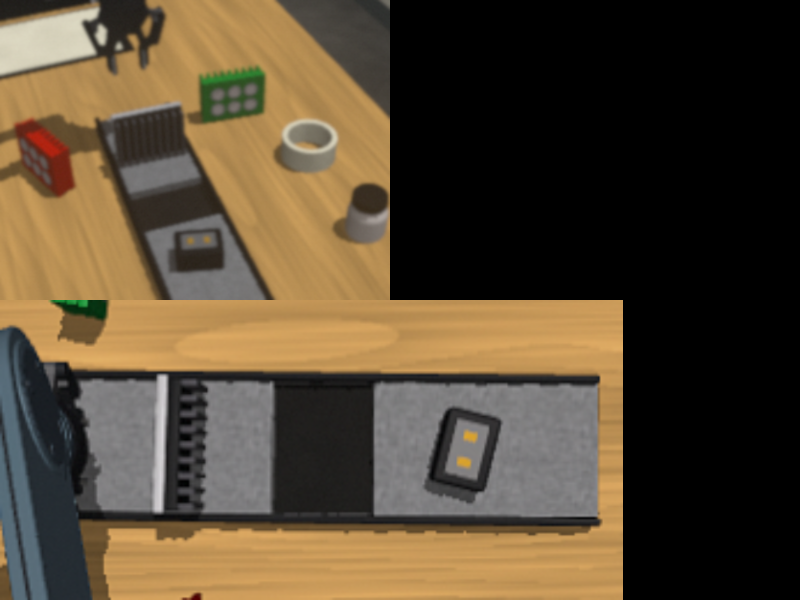

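The lamp is untouched and the fingers are behind its lens face, with the lamp in the lower panel at column 160 and the gripper at column 70. I'll lower and approach now.

Call:
send_rows(rows=[{"travel": [1, 0, -20], "rot": [0, 0, 0], "jaw": 0.5}, {"travel": [1, 0, -20], "rot": [0, 0, 0], "jaw": 0.5}, {"travel": [1, 0, -20], "rot": [0, 0, 0], "jaw": 0.5}, {"travel": [0, -10, 0], "rot": [0, 0, 0], "jaw": 0.5}, {"travel": [0, -10, 0], "rot": [0, 0, 0], "jaw": 0.5}, {"travel": [0, -10, 0], "rot": [0, 0, 0], "jaw": 0.5}, {"travel": [0, -8, 0], "rot": [0, 0, 0], "jaw": 0.5}, {"travel": [0, -5, 0], "rot": [0, 0, 0], "jaw": 0.5}])

```text
clock: 2.08
eef_pos: [489.0, 200.1, 113.5]
ee_rot: [[0.029, 1.0, 0.003], [1.0, -0.029, 0.0], [0.0, 0.003, -1.0]]
force: [0.1, 0.5, 0.2]
opening: 0.499
grasp_force: 0.0
```

Call:
send_rows(rows=[{"travel": [0, -5, 0], "rot": [0, 0, 0], "jaw": 0.5}, {"travel": [0, -5, 0], "rot": [0, 0, 0], "jaw": 0.5}, {"travel": [0, -5, 0], "rot": [0, 0, 0], "jaw": 0.5}, {"travel": [0, -5, 0], "rot": [0, 0, 0], "jaw": 0.5}])

```text
clock: 2.42
eef_pos: [488.2, 181.1, 112.2]
ee_rot: [[0.028, 1.0, 0.001], [1.0, -0.028, 0.0], [0.0, 0.001, -1.0]]
force: [-0.2, 0.8, 0.9]
opening: 0.504
grasp_force: 0.5
```

```bash
python3 - <<'E'
from h import *
a=cam('side');b=cam('top')
m=np.zeros((600,640,3),np.uint8);m[:300,:390]=cv2.resize(a['image'][90:290,200:460],(390,300));m[300:600,:623]=cv2.resize(b['image'][150:280,190:460],(623,300))
cv2.imwrite('pics/c3.png',m[:,:,::-1])
E
```

```text
(no output)
```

View pics/c3.png

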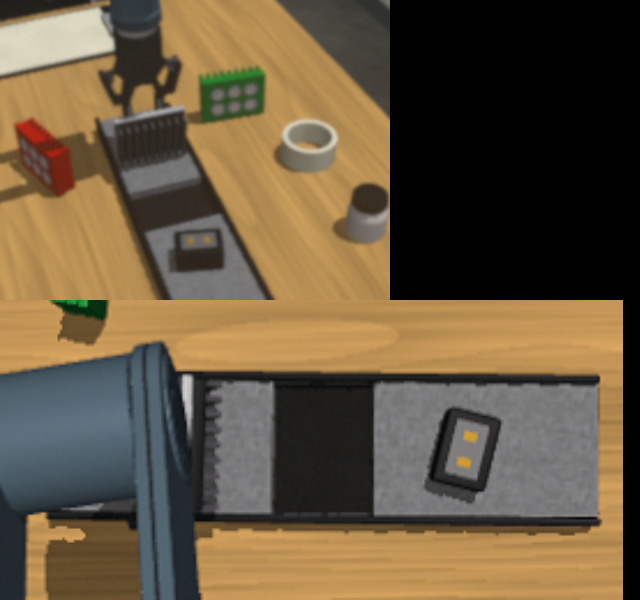

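The lamp is leaning forward: its top edge moved from column 158 to 188, and less of the fins shows. I'll keep pushing.

Call:
send_rows(rows=[{"travel": [0, -5, 0], "rot": [0, 0, 0], "jaw": 0.5}, {"travel": [0, -5, 0], "rot": [0, 0, 0], "jaw": 0.5}, {"travel": [0, -5, 0], "rot": [0, 0, 0], "jaw": 0.5}, {"travel": [0, -5, 0], "rot": [0, 0, 0], "jaw": 0.5}])

```text
clock: 2.85
eef_pos: [487.9, 160.9, 111.7]
ee_rot: [[0.028, 1.0, -0.0], [1.0, -0.028, -0.0], [-0.0, -0.0, -1.0]]
force: [-0.4, -0.2, 0.3]
opening: 0.498
grasp_force: 0.0
```

```bash
python3 - <<'E'
from h import *
a=cam('side');b=cam('top')
m=np.zeros((600,640,3),np.uint8);m[:300,:390]=cv2.resize(a['image'][90:290,200:460],(390,300));m[300:600,:623]=cv2.resize(b['image'][150:280,190:460],(623,300))
cv2.imwrite('pics/c4.png',m[:,:,::-1])
E
```

```text
(no output)
```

View pics/c4.png

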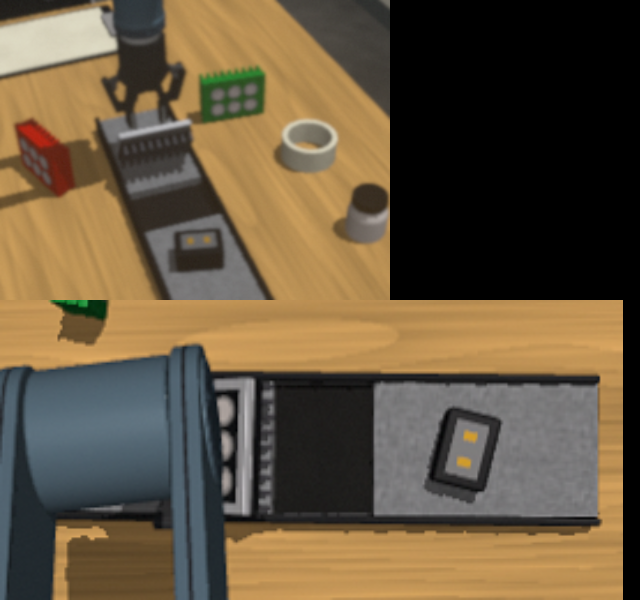

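The lamp is toppling, with the LEDs showing at column 225. I'll back off, let it fall, and look again.

Call:
send_rows(rows=[{"travel": [0, 8, 0], "rot": [0, 0, 0], "jaw": 0.5}, {"travel": [0, 10, 0], "rot": [0, 0, 0], "jaw": 0.5}, {"travel": [0, 12, 0], "rot": [0, 0, 0], "jaw": 0.5}, {"travel": [0, 12, 0], "rot": [0, 0, 0], "jaw": 0.5}, {"travel": [0, 12, 0], "rot": [0, 0, 0], "jaw": 0.5}, {"travel": [0, 0, 0], "rot": [0, 0, 0], "jaw": 0.5}, {"travel": [0, 0, 0], "rot": [0, 0, 0], "jaw": 0.5}])

```text
clock: 3.53
eef_pos: [487.7, 216.6, 111.8]
ee_rot: [[0.025, 1.0, -0.0], [1.0, -0.025, -0.0], [-0.0, -0.0, -1.0]]
force: [0.2, -0.8, 0.1]
opening: 0.504
grasp_force: 0.0
```

```bash
python3 - <<'E'
from h import *
a=cam('side');b=cam('top','top5.png')
m=np.zeros((600,640,3),np.uint8);m[:300,:390]=cv2.resize(a['image'][90:290,200:460],(390,300));m[300:600,:623]=cv2.resize(b['image'][150:280,190:460],(623,300))
cv2.imwrite('pics/c5.png',m[:,:,::-1])
E
```

```text
(no output)
```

View pics/c5.png

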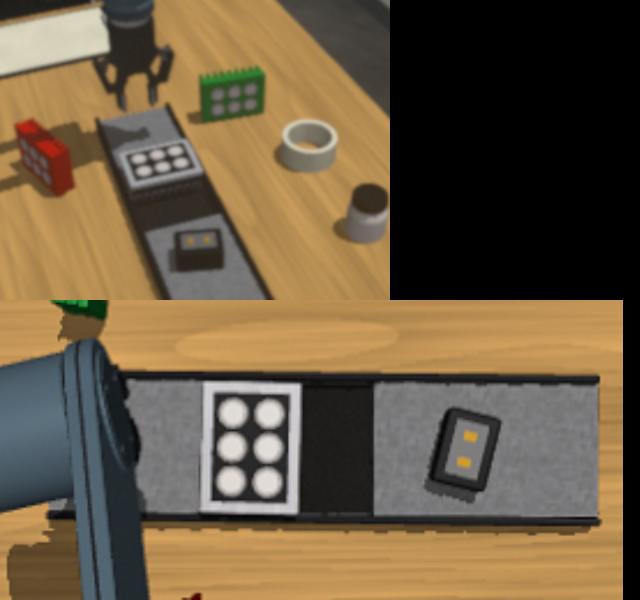

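The lamp lies lens up: its trailing edge is at column 201 and its leading edge at column 300, overhanging the pocket. I'll lower behind it and slide.

Call:
send_rows(rows=[{"travel": [0, 0, -20], "rot": [0, 0, 0], "jaw": 0.5}, {"travel": [0, 0, -20], "rot": [0, 0, 0], "jaw": 0.5}, {"travel": [0, 0, -15], "rot": [0, 0, 0], "jaw": 0.5}, {"travel": [0, 0, -10], "rot": [0, 0, 0], "jaw": 0.5}, {"travel": [0, -10, 0], "rot": [0, 0, 0], "jaw": 0.5}, {"travel": [0, -15, 0], "rot": [0, 0, 0], "jaw": 0.5}, {"travel": [-1, -15, 0], "rot": [0, 0, 0], "jaw": 0.5}, {"travel": [0, -6, 0], "rot": [0, 0, 0], "jaw": 0.5}])

```text
clock: 4.3
eef_pos: [487.4, 167.4, 47.6]
ee_rot: [[0.029, 1.0, 0.001], [1.0, -0.029, -0.001], [-0.001, 0.001, -1.0]]
force: [0.0, 0.3, 0.3]
opening: 0.496
grasp_force: 0.0
```

Call:
send_rows(rows=[{"travel": [0, -6, 0], "rot": [0, 0, 0], "jaw": 0.5}, {"travel": [0, -6, 0], "rot": [0, 0, 0], "jaw": 0.5}, {"travel": [0, -6, 0], "rot": [0, 0, 0], "jaw": 0.5}, {"travel": [0, -6, 0], "rot": [0, 0, 0], "jaw": 0.5}, {"travel": [0, -6, 0], "rot": [0, 0, 0], "jaw": 0.5}])

```text
clock: 4.72
eef_pos: [487.8, 140.0, 47.7]
ee_rot: [[0.028, 1.0, 0.002], [1.0, -0.028, 0.001], [0.002, 0.002, -1.0]]
force: [-0.7, 6.3, 3.5]
opening: 0.501
grasp_force: 3.0
```

Call:
send_rows(rows=[{"travel": [0, -6, 0], "rot": [0, 0, 0], "jaw": 0.5}, {"travel": [0, -6, 0], "rot": [0, 0, 0], "jaw": 0.5}, {"travel": [0, -6, 0], "rot": [0, 0, 0], "jaw": 0.5}])

```text
clock: 4.97
eef_pos: [488.1, 122.1, 47.9]
ee_rot: [[0.028, 1.0, 0.003], [1.0, -0.028, 0.001], [0.001, 0.003, -1.0]]
force: [0.7, 3.5, 4.0]
opening: 0.497
grasp_force: 1.9
```

```bash
python3 - <<'E'
from h import *
a=cam('side');b=cam('top','top6.png')
m=np.zeros((600,640,3),np.uint8);m[:300,:390]=cv2.resize(a['image'][90:290,200:460],(390,300));m[300:600,:623]=cv2.resize(b['image'][150:280,190:460],(623,300))
cv2.imwrite('pics/c6.png',m[:,:,::-1])
E
```

```text
(no output)
```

View pics/c6.png

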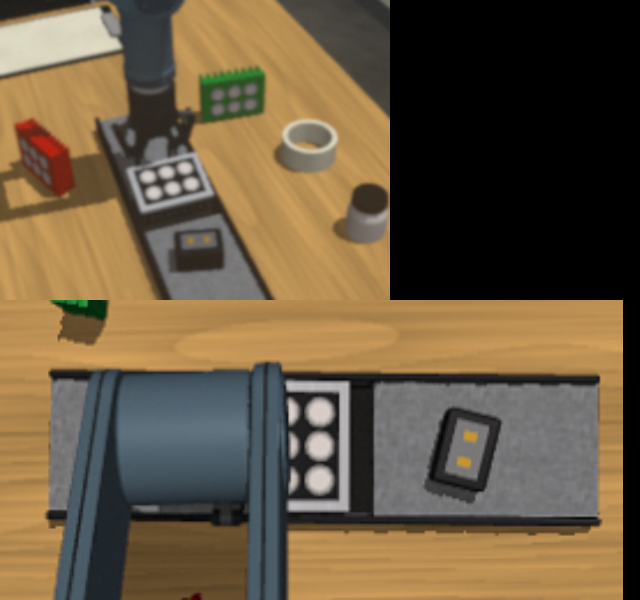

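The lamp is sliding straight, with its leading edge at column 350 and the pocket end at column 373. I'll push the remaining ~25 mm.

Call:
send_rows(rows=[{"travel": [0, -6, 0], "rot": [0, 0, 0], "jaw": 0.5}, {"travel": [0, -5, 0], "rot": [0, 0, 0], "jaw": 0.5}, {"travel": [0, -5, 0], "rot": [0, 0, 0], "jaw": 0.5}, {"travel": [0, -4, 0], "rot": [0, 0, 0], "jaw": 0.5}, {"travel": [0, -3, 0], "rot": [0, 0, 0], "jaw": 0.5}, {"travel": [0, -2, 0], "rot": [0, 0, 0], "jaw": 0.5}])

```text
clock: 5.57
eef_pos: [486.9, 95.9, 46.8]
ee_rot: [[0.028, 1.0, -0.0], [1.0, -0.028, -0.0], [-0.0, -0.0, -1.0]]
force: [-0.2, 4.1, -1.4]
opening: 0.496
grasp_force: 1.7
```

Call:
send_rows(rows=[{"travel": [0, -1, 0], "rot": [0, 0, 0], "jaw": 0.5}, {"travel": [0, -1, 0], "rot": [0, 0, 0], "jaw": 0.5}, {"travel": [0, -1, 0], "rot": [0, 0, 0], "jaw": 0.5}])

```text
clock: 5.82
eef_pos: [486.9, 93.4, 46.8]
ee_rot: [[0.028, 1.0, -0.0], [1.0, -0.028, 0.0], [0.0, -0.0, -1.0]]
force: [-0.8, 1.9, -2.8]
opening: 0.499
grasp_force: 1.2
```

Call:
send_rows(rows=[{"travel": [0, 10, 0], "rot": [0, 0, 0], "jaw": 0.5}, {"travel": [0, 20, 0], "rot": [0, 0, 0], "jaw": 0.5}, {"travel": [0, 30, 10], "rot": [0, 0, 0], "jaw": 0.5}, {"travel": [0, 30, 20], "rot": [0, 0, 0], "jaw": 0.5}, {"travel": [0, 30, 20], "rot": [0, 0, 0], "jaw": 0.5}, {"travel": [0, 0, 0], "rot": [0, 0, 0], "jaw": 0.5}])

```text
clock: 6.32
eef_pos: [489.4, 218.8, 101.0]
ee_rot: [[0.025, 1.0, 0.008], [1.0, -0.025, 0.003], [0.003, 0.008, -1.0]]
force: [0.4, 0.5, 0.3]
opening: 0.502
grasp_force: 0.0
```

```bash
python3 - <<'E'
from h import *
a=cam('side');b=cam('top','top7.png')
m=np.zeros((600,640,3),np.uint8);m[:300,:390]=cv2.resize(a['image'][150:250,250:380],(390,300));m[300:600,:600]=cv2.resize(b['image'][170:260,270:450],(600,300))
cv2.imwrite('pics/c7.png',m[:,:,::-1])
g=b['image'].min(2)[170:260,270:360]>150
ys,xs=np.nonzero(g);print(xs.min()+270,xs.max()+270,ys.min()+170,ys.max()+170)
for z in(44,): print(onz(b,(xs.min()+269.5,214),z),onz(b,(xs.max()+270.5,214),z))
E
```

```text
310 351 185 240
[487.34325703  80.9450309   44.        ] [485.67875106  -8.30445982  44.        ]
```

View pics/c7.png

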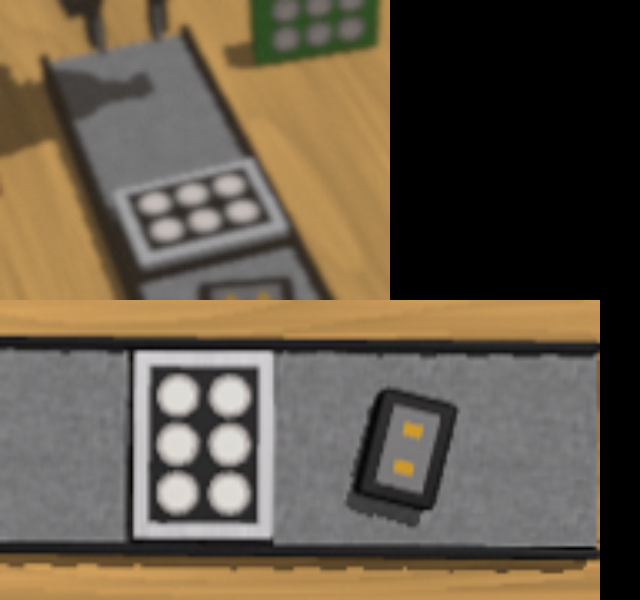

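The lamp sits in the pocket, with a dark sliver of pocket at column 130 behind its trailing edge and its leading edge at column 273. I'll check the height of both ends by triangulating the frame corners in the two views.

```bash
python3 - <<'E'
from h import *
def corners(d,roi):
    x0,y0,x1,y1=roi
    g=(d['image'].min(2)>115).astype(np.uint8)[y0:y1,x0:x1]
    g=cv2.morphologyEx(g,cv2.MORPH_CLOSE,np.ones((5,5)))
    c=max(cv2.findContours(g,0,2)[0],key=cv2.contourArea)
    p=cv2.boxPoints(cv2.minAreaRect(c)) if 0 else cv2.approxPolyN(c,4)[0]
    return p.astype(float)+[x0,y0]
a=get_image('side');b=get_image('top')
A=corners(a,(275,190,360,245));B=corners(b,(300,175,360,250));print(A.tolist(),B.tolist())
# match by projecting the top-view corners at z=44
W=np.array([onz(b,p,44) for p in B]);P=proj(a,W)
for i in range(4):
    j=np.argmin(np.linalg.norm(A-P[i],axis=1))
    c1,r1=ray(b,B[i]);c2,r2=ray(a,A[j]);s=np.linalg.lstsq(np.c_[r1,-r2],c2-c1,rcond=None)[0]
    print(np.round((c1+s[0]*r1+c2+s[1]*r2)/2,1),np.round(P[i]-A[j],1))
o=get_obs();print(o['clock'],np.round(o['force'],1))
E
```

```text
[[323.0, 190.0], [351.0, 225.0], [296.0, 239.0], [276.0, 190.0]] [[359.0, 185.0], [359.0, 242.0], [300.0, 241.0], [300.0, 185.0]]
[549.5 -26.1  55.7] [-2.5  4. ]
[424.2 -22.   53. ] [2.1 2.9]
[423.5 100.1 103.9] [ 8.4 17.8]
[539.4 100.7  69.2] [7.7 6.7]
6.5167 [-0.  -1.3 -0.2]
```

The mask took in some foam, so I'm raising the threshold.

```bash
python3 - <<'E'
from h import *
def corners(d,roi,t):
    x0,y0,x1,y1=roi
    g=(d['image'].min(2)>t).astype(np.uint8)[y0:y1,x0:x1]
    g=cv2.morphologyEx(g,cv2.MORPH_CLOSE,np.ones((3,3)))
    c=max(cv2.findContours(g,0,2)[0],key=cv2.contourArea)
    return cv2.approxPolyN(cv2.convexHull(c),4)[0].astype(float)+[x0,y0]
a=get_image('side');b=get_image('top')
B=corners(b,(300,175,360,250),150)
W=np.array([onz(b,p,44) for p in B]);P=proj(a,W);print(np.round(B),np.round(P))
for t in(125,135,145,155):
  A=corners(a,(275,190,360,245),t);print(t)
  for i in range(4):
    j=np.argmin(np.linalg.norm(A-P[i],axis=1))
    c1,r1=ray(b,B[i]);c2,r2=ray(a,A[j]);s=np.linalg.lstsq(np.c_[r1,-r2],c2-c1,rcond=None)[0]
    print(np.round((c1+s[0]*r1+c2+s[1]*r2)/2,1),np.round(P[i]-A[j],1))
E
```

```text
[[351. 186.]
 [351. 240.]
 [310. 240.]
 [310. 185.]] [[345. 225.]
 [298. 237.]
 [288. 213.]
 [333. 202.]]
125
[546.5  -8.9  39.3] [-0.9 -1.4]
[429.5  -6.   39.8] [ 0.8 -1.5]
[430.4  81.1  47.7] [1.6 1. ]
[548.6  79.1  43.6] [ 0.5 -0.2]
135
[545.4  -8.6  39.6] [ 0.1 -1.4]
[429.5  -6.   39.8] [ 0.8 -1.5]
[431.5  81.   44.2] [0.6 0. ]
[547.4  79.4  43.9] [ 1.5 -0.2]
145
[545.4  -8.6  39.6] [ 0.1 -1.4]
[429.6  -5.9  42.8] [ 0.8 -0.5]
[431.5  81.   44.2] [0.6 0. ]
[548.8  79.3  40.2] [ 0.5 -1.2]
155
[532.4  -4.9  55.7] [11.1  2.6]
[463.4 -15.8  85.1] [-29.2  14.5]
[476.2  64.9  27.6] [-39.4  -5. ]
[552.2  81.9 -12.6] [ -0.5 -16.2]
```

All corners come out at z≈40–44, where home is 44, which is within pixel noise. A gentle press on the trailing side will confirm it is seated.

Call:
send_rows(rows=[{"travel": [0, -40, 0], "rot": [0, 0, 0], "jaw": 0.5}, {"travel": [0, -40, 0], "rot": [0, 0, 0], "jaw": 0.5}, {"travel": [0, -40, 0], "rot": [0, 0, 0], "jaw": 0.5}, {"travel": [0, -25, 0], "rot": [0, 0, 0], "jaw": 0.5}, {"travel": [0, 0, -15], "rot": [0, 0, 0], "jaw": 0.5}, {"travel": [0, 0, -10], "rot": [0, 0, 0], "jaw": 0.5}, {"travel": [0, 0, -5], "rot": [0, 0, 0], "jaw": 0.5}])

```text
clock: 7.2
eef_pos: [485.6, 67.5, 65.1]
ee_rot: [[0.031, 1.0, -0.004], [1.0, -0.031, 0.0], [0.0, -0.004, -1.0]]
force: [0.4, 0.5, -0.1]
opening: 0.504
grasp_force: 0.0
```

Call:
send_rows(rows=[{"travel": [0, 0, -3], "rot": [0, 0, 0], "jaw": 0.5}, {"travel": [0, 0, -2], "rot": [0, 0, 0], "jaw": 0.5}, {"travel": [0, 0, 0], "rot": [0, 0, 0], "jaw": 0.5}])

```text
clock: 7.45
eef_pos: [486.7, 69.0, 61.6]
ee_rot: [[0.027, 1.0, -0.001], [1.0, -0.027, 0.0], [0.0, -0.001, -1.0]]
force: [0.4, 1.1, -0.3]
opening: 0.498
grasp_force: 0.0
```

Call:
send_rows(rows=[{"travel": [0, 0, -2], "rot": [0, 0, 0], "jaw": 0.5}, {"travel": [0, 0, 0], "rot": [0, 0, 0], "jaw": 0.5}])

```text
clock: 7.62
eef_pos: [487.2, 69.1, 61.1]
ee_rot: [[0.027, 1.0, 0.001], [1.0, -0.027, -0.0], [-0.0, 0.001, -1.0]]
force: [-3.1, -0.4, 10.4]
opening: 0.499
grasp_force: 5.3
```

Contact came at TCP z≈61, which puts the fingertip at about 44, and the lamp is firm there, so it is home. I'll retreat.

Call:
send_rows(rows=[{"travel": [0, 0, 10], "rot": [0, 0, 0], "jaw": 0.5}, {"travel": [0, 0, 30], "rot": [0, 0, 0], "jaw": 0.5}, {"travel": [0, 0, 40], "rot": [0, 0, 0], "jaw": 0.5}, {"travel": [0, 20, 30], "rot": [0, 0, 0], "jaw": 0.5}, {"travel": [0, 40, 0], "rot": [0, 0, 0], "jaw": 0.5}, {"travel": [0, 40, 0], "rot": [0, 0, 0], "jaw": 0.5}, {"travel": [0, 40, 0], "rot": [0, 0, 0], "jaw": 0.5}, {"travel": [0, 0, 0], "rot": [0, 0, 0], "jaw": 0.5}])

```text
clock: 8.28
eef_pos: [486.5, 215.1, 171.3]
ee_rot: [[0.023, 1.0, 0.003], [1.0, -0.023, 0.004], [0.004, 0.002, -1.0]]
force: [-0.3, 0.6, 0.4]
opening: 0.5
grasp_force: 0.0
```

```bash
python3 - <<'E'
from h import *
b=get_image('top');g=b['image'].min(2)[170:260,270:360]>150
ys,xs=np.nonzero(g);print(xs.min()+270,xs.max()+270,ys.min()+170,ys.max()+170)
print(close_job())
E
```

```text
310 351 185 240
the job is handed in; nothing more can be done
None
```

The lamp is on its finned back in the tray pocket, lens up, about 2 mm from the pocket centre by camera; the pack, tape and jar were not touched, and I handed the job in at about 8 s (no verdict was returned).

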